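Read a book's code sticker with the reader pen

TASK

Play the book on the stand: take the reader pen out of its charging dock, set its tip on the round code sticker on the book's cover with the pen square to the cover, and keep the tip pushed in and still for a good second while it reads. Press only lightly - the cover stands a little ajar and must first close under the tip, and the stand must not be pushed down - then stand the pen gently back in its dock, tip down and fully home. Leave everything else where it is.

Things in the scene. Friction and masses are not known exactly. Their poses are not given: they have to be found in the camera images.
- pen: White reader pen, 145 mm long, 85 g. A bar 30 mm wide (y) by 20 mm (x) from 45 to 145 mm above the tip; below it a grey round nose 18 mm across narrows to a black spring tip 8 mm across. Origin: end of the tip; z runs from tip to blunt end. It stands tip down in the dock; the part above 84 mm is free: grip across the 30 mm width, 105 to 115 mm above the tip.
- pen_nib (a joint): How far the pen's spring tip is pushed into the nose, in m: 0 is out, 0.003 fully in. It begins to move at 1.2 N and is fully in at 3.6 N; the pen reads from 0.0018 (2.6 N).
- pen_tip (a point): End of the pen's spring tip (rounded, 4 mm radius); it moves with the tip; z runs up the pen.
- dock: Black charging dock, fixed: a foot 85 x 95 mm with an upright pocket in its middle, 24 mm (x) by 34 mm (y) inside, its flared mouth 99 mm above the desk. The pen's shoulder (45 mm above its tip) rests on a ledge 60 mm above the desk, the pen's 30 mm width along the dock's y (either way round fits). Origin: centre of the underside, z up.
- dock_seat (a point): Where the pen's tip is when the pen is home in the dock, on the pocket's axis, 15 mm above the desk; axes as the dock's.
- book_stand: Dark steel book stand, fixed: a base 200 x 230 mm; at its front (-x) edge a stiff hinge, 26 mm above the desk, carries a board 235 mm long and 190 mm wide that slopes 35 to 44 degrees from level, rising to +x (upper edge up to 200 mm high), with a 26 mm ledge at its lower edge. The hinge gives way if pressed hard. The book is fixed on the board. Origin: centre of the base's underside.
- board_edge (a point): Middle of the sloping board's upper edge, on its face; x up the slope, z square out of the board, which is also square to the cover once it is closed.
- front_cover: The book's stiff front cover, 211 mm up the slope (x) by 144 mm across (y), 3 mm thick, hinged along the spine at its left (+y). Origin: on the hinge line, mid length, underside; z square out of the cover. It stands ajar by 0.03 to 0.085 rad and stays where left; under 1 N closes it on to the pages (the sticker sinks 3 to 9 mm), which are then firm.
- sticker (a point): Centre of the round code sticker, white paper with a grey ring, 30 mm across, on the cover's outer face near the free (right, -y) edge in the lower half; z points square out of the cover, x up the slope, y to the spine. (The striped oblong at the lower left and the oblong panel higher up are not it.)
- mug: White mug, 82 mm across, 95 mm tall, standing; origin at the centre of its underside. Leave it alone.
- glasses_case: Dark glasses case lying flat, 62 x 162 x 30 mm (long along its y); origin at the centre of its underside. Leave it alone.
- alarm_clock: Grey alarm clock, 45 x 100 x 76 mm; origin at the centre of its underside. Leave it alone.
Not all that is in view belongs to the job. Of the things shaped like the pen, the white one is meant. Of the things that look like the dock, take the one that is farthest from the robot's base at the start.

How it is judged:
By the outcome, as a careful person would: the job done as asked, in the order asked, and still so for the second after the job is handed in, with the robot touching nothing.
It also fails if it takes over 59 s, if anything falls off the work surface, if the arm or the gripper's body presses on something with over 40 N, if the wrist force passes 120 N, or if a joint passes its speed limit or range.

ROBOT

A 6-joint arm with a two-finger parallel gripper is mounted at the origin on the work surface. World frame = base frame: x ahead of the robot, y to its left, z up, the work surface at z = 0. Lengths are in m, angles in rad, forces in N, time in s.
With the tool pointing down it reaches from about 0.15 to 0.775 m from the base axis. Payload 6.1 kg.
Tool frame: the origin (TCP) lies at the centre of the arm's flange, where the gripper is bolted on; the fingertips stand 173 mm ahead of it and the grasp point (between the pads) lies 155 mm ahead of it; z points along the fingers, y is the line along which they close (so a half turn about z gives the same grasp; the last joint's range is limited). The gripper opens to 85 mm and grips with 20 to 120 N. Pads are 22 mm wide; open, the fingers measure 114 mm over their backs; the gripper's body (76 mm by 85 mm) begins 54 mm behind the grasp point. The pads swing forward as they close: fully open they stand 13 mm farther back than shut.
Start: joints at [-1.258, 0.126, -0.04, 1.405, 0, 1.571], TCP at [0.162, -0.5, 0.405] pointing down, gripper open.
Joint ranges: [-2.72, 2.72], [-0.95, 1.95], [-1.27, 1.35], [-1.78, 2.02], [-1.46, 1.47], [-3.14, 3.14]. Speed limits (rad/s): [2.39, 2.39, 3.01, 3.14, 3.14, 3.14].

INTERFACE

Orientations are given as a rotation vector (axis times angle).
In Python, from bench import * gives the robot as it stands.
- The arm moves only by the tool step_arm, never from a script. Its argument "series" is a list that holds one entry, the list of rows, each a list of 7 numbers: the shift along the tool's x, y, z in mm, then the turn, a rotation vector about the tool's x, y, z in degrees, then the opening, from 0 (shut) to 1 (fully open). In form: [[[dx, dy, dz, ax, ay, az, fingers], ...]]. A call has 1 to 8 rows; each row shifts and turns the commanded pose from where the row before left it, along the tool's axes as they then stand; what a row does not reach is not made up. A row lasts 1/12 s, in which the tool goes at most 41.7 mm and 7.16 degrees, less where a joint would pass 70% of its speed; a pose out of reach is approached as far as the arm can. A call with a gripper value outside its range is refused whole. The fingers move at their own pace and stop on an object; "newtons" is the grip in N (left out, the last holds). Time passes only in rows, so rows that do not move let the fingers close. It gives the time, the measured TCP pose, the force, the opening and the grip force at its end, in the units of the state.
- get_obs(): the state, without advancing time (a new reading comes with each control period).
- read_camera(name): name is "scene" or "top" or "wrist"; returns the picture (400x640x3 uint8, red, green, blue); there is no depth.
- calibration(name): a dict with "fx", "fy", "cx", "cy" (pixels), "pose" (4x4, takes a point from camera to world coordinates). Camera axes: x right, y down, z forward; pixel columns grow to the right and rows downward; lengths in m; the calibration is good to about 2 mm. A picture is of the moment at which its call begins: read the wrist's pose just before it. calibration takes no time and is no camera call; for the wrist camera it gives the pose at the moment of the call.
- close_job(): hands the job in; it is judged then, once.
The state is a dict: "time": time; "joint_positions": joint angles; "joint_velocities": joint speeds; "joint_efforts": joint torques, N m; "tool_pos": TCP position; "orientation": TCP orientation; "ft_force": force on the tool from outside, world axes, zero at the start; "wrist_torque": the same for the moment, N m; "opening": finger opening in m; "finger_force": force on a finger pad.
Only numpy, scipy, OpenCV 4.12 (cv2) and the standard library are available. Lean on these libraries where they do the work, as an engineer would, in place of code of your own. Each camera call takes 0.05 s, during which the arm holds its last target. There are 200 camera calls.

## Working session

There is one attempt and no reset: what is moved stays moved. The work goes in short steps, Python scripts to look and compute and a tool call to move; the robot and the scene stay as the last step left them, time stands still between calls to the robot, and variables do not carry over. Pictures are saved under pics/ and viewed, at most 10 in all, crops included, and the job is handed in when it is done.

Besides the shell and the picture viewer there is one more tool, called after "Call:" as name([rows], argument=value, ...), one row to a line, values as JSON. step_arm: Moves the arm, as the interface text tells. Its arguments: {"type":"object","properties":{"series":{"type":"array"},"newtons":{"type":"number"}},"required":["series"]}

```bash
mkdir -p pics; ls; python3 - <<'E'
from bench import *
import cv2, numpy as np
a=read_camera("scene");b=read_camera("top")
cv2.imwrite("pics/scene0.png",a[...,::-1]);cv2.imwrite("pics/top0.png",b[...,::-1])
for n in("scene","top","wrist"):
    c=calibration(n);print(n,c["fx"],c["fy"],c["cx"],c["cy"]);print(np.round(c["pose"],4))
o=get_obs();print(o)
E
```

```text
pics
scene 490.8402895649368 490.8402895649368 320.4051254855445 208.43281283775158
[[-0.0277  0.794  -0.6072  1.3954]
 [ 0.9995  0.0303 -0.0059 -0.011 ]
 [ 0.0137 -0.6071 -0.7945  1.1148]
 [ 0.      0.      0.      1.    ]]
top 428.313536503395 428.313536503395 330.6558481627533 207.54505156615397
[[-2.7900e-02 -9.8650e-01  1.6160e-01  3.9560e-01]
 [-9.9960e-01  2.8300e-02  4.0000e-04 -1.3100e-02]
 [-4.9000e-03 -1.6160e-01 -9.8680e-01  1.1974e+00]
 [ 0.0000e+00  0.0000e+00  0.0000e+00  1.0000e+00]]
wrist 275.94623674781116 275.94623674781116 316.0140635995671 198.80988365635326
[[ 0.3068 -0.9071 -0.2881  0.2343]
 [-0.9518 -0.2929 -0.0912 -0.4758]
 [-0.0016  0.3022 -0.9532  0.373 ]
 [ 0.      0.      0.      1.    ]]
{'time': 0.1, 'joint_positions': array([-1.25802176e+00,  1.26348639e-01, -4.04943110e-02,  1.40541137e+00,
       -1.74100601e-05,  1.57080750e+00]), 'joint_velocities': array([ 0.00170982, -0.00163023,  0.00216593, -0.00183504,  0.00033335,
       -0.00098252]), 'joint_efforts': array([ 1.06028663e-03, -4.36903524e+01,  3.53606987e+01,  1.36546887e-02,
        3.66627364e-05, -1.32202635e-05]), 'tool_pos': array([ 0.16150555, -0.49942185,  0.40399678]), 'orientation': array([-3.10183671e+00, -4.89063750e-01,  3.83552444e-04]), 'ft_force': array([ 0.35349772,  0.86121614, -0.319181  ]), 'wrist_torque': array([ 0.02216775,  0.037495  , -0.01454979]), 'finger_force': 0.0, 'opening': 0.08532479792757673}
```

View pics/scene0.png

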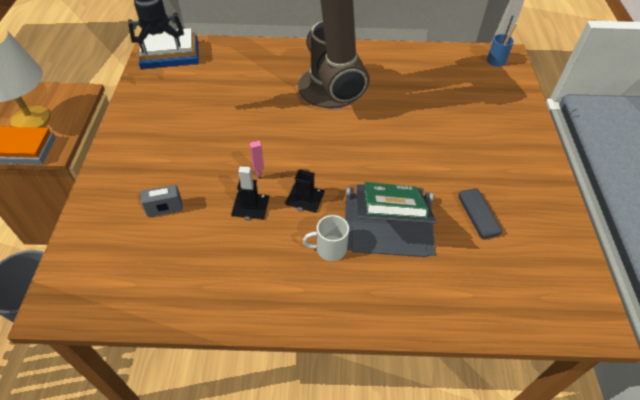

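View pics/top0.png

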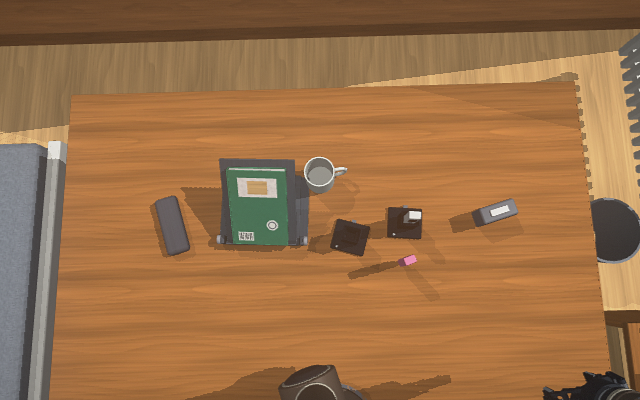

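The scene view shows the white pen standing in a black dock (246,178 / 250,205). A second, empty dock is at (305,190), a pink pen stands at (257,158), and the book is at (397,200). In the top view the white pen is at (414,215) in the dock at (405,222), the empty dock at (350,237), the pink pen at (408,260) and the sticker at (272,225).

Candidates by top-view pixel:
- **Pen:** white at (414,215), pink at (408,260). I choose the white one.
- **Dock:** (405,222) or (350,237). I'll check which is farther from the base.
- **Sticker:** the round one at (272,225), not the striped oblong at (246,237) or the panel at (257,187).

```bash
cat > h.py <<'E'
from bench import *
import cv2, numpy as np
from scipy.spatial.transform import Rotation as R
def ray(c,p):
    d=np.array([(p[0]-c["cx"])/c["fx"],(p[1]-c["cy"])/c["fy"],1.]);P=c["pose"]
    d=P[:3,:3]@d;return P[:3,3],d/np.linalg.norm(d)
def tri(obs):
    A=np.zeros((3,3));b=np.zeros(3);L=[]
    for c,p in obs:
        o,d=ray(c,p);M=np.eye(3)-np.outer(d,d);A+=M;b+=M@o;L.append((o,M))
    X=np.linalg.solve(A,b);return X,[round(1e3*np.linalg.norm(M@(X-o)),1) for o,M in L]
def plane(c,p,z):
    o,d=ray(c,p);return o+d*(z-o[2])/d[2]
def proj(c,X):
    P=np.linalg.inv(c["pose"]);q=P[:3,:3]@X+P[:3,3];return np.array([c["fx"]*q[0]/q[2]+c["cx"],c["fy"]*q[1]/q[2]+c["cy"]])
def tool():
    o=get_obs();return o["tool_pos"],R.from_rotvec(o["orientation"])
def delta(pos,Rt):   # shift (mm, present tool axes) and turn (deg) to a wanted TCP pose
    p,r=tool();s=r.inv().apply(np.array(pos)-p)*1e3;t=np.degrees((r.inv()*Rt).as_rotvec());return np.round(s,1),np.round(t,2)
E
python3 - <<'E'
from h import *
s=cv2.imread("pics/scene0.png");t=cv2.imread("pics/top0.png");cs,ct=calibration("scene"),calibration("top")
print("pen top",tri([(cs,(246,171)),(ct,(415,215))]))
for n,a,b in(("dockA",(250,205),(405,223)),("dockB",(305,191),(350,237))):
    print(n,plane(cs,a,.05),plane(ct,b,.05))
print("sticker top view z.09",plane(ct,(272,225),.09))
for n,p in(("mug",(319,172)),("case",(172,225)),("clock",(496,211)),("pink",(408,260))):print(n,plane(ct,p,.06))
c1=cv2.resize(s[130:260,220:450],None,fx=3.4,fy=3.4,interpolation=cv2.INTER_CUBIC)[:, :780]
cv2.imwrite("pics/crop1.png",c1)
p,r=tool();c=calibration("wrist");print("cam in tool",r.inv().apply(c["pose"][:3,3]-p),r.inv().as_matrix()@c["pose"][:3,:3])
print(r.as_matrix())
E
```

```text
pen top (array([ 0.54240612, -0.21823483,  0.15071819]), [np.float64(1.9), np.float64(1.9)])
dockA [ 0.57710969 -0.21194672  0.05      ] [ 0.53562037 -0.21189003  0.05      ]
dockB [ 0.52170928 -0.06383719  0.05      ] [ 0.50202051 -0.06235397  0.05      ]
sticker top view z.09 [0.53536536 0.14127495 0.09      ]
mug [0.68108714 0.01635151 0.06      ]
case [0.54678377 0.41333261 0.06      ]
clock [ 0.55983313 -0.45574316  0.06      ]
pink [ 0.43605362 -0.21256398  0.06      ]
cam in tool [ 7.65640929e-02 -3.41832189e-05  3.09595082e-02] [[-9.46601010e-04 -9.53250028e-01 -3.02181219e-01]
 [ 9.99999536e-01 -8.47853462e-04 -4.57951144e-04]
 [ 1.80336549e-04 -3.02181512e-01  9.53250388e-01]]
[[ 9.51486929e-01  3.07688816e-01 -4.65189137e-04]
 [ 3.07689167e-01 -9.51485926e-01  1.38189810e-03]
 [-1.74263281e-05 -1.45799163e-03 -9.99998937e-01]]
```

View pics/crop1.png

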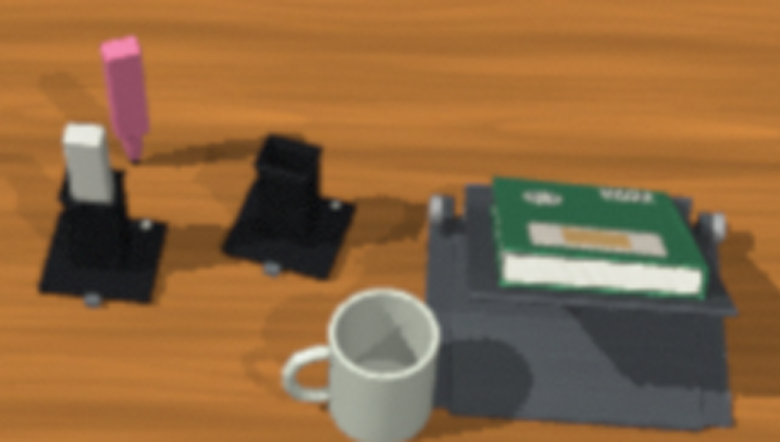

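The crop confirms the white pen is in the left dock, the farther one (0.58 m from the base against 0.51 m). The pink pen stands free beside it. I'm moving to a look pose above the dock.

Call:
step_arm([
  [[35,-9,-1,0,0,0,1],[35,-9,-1,0,0,0,1],[35,-9,-1,0,0,0,1],[35,-9,-1,0,0,0,1],[35,-9,-1,0,0,0,1],[35,-9,-1,0,0,0,1],[35,-9,-1,0,0,0,1],[35,-9,-1,0,0,0,1]],
])

```text
time: 0.77
tool_pos: [0.407, -0.3436, 0.4125]
orientation: [-3.103, -0.489, 0.001]
ft_force: [0.3, -0.9, 0.5]
opening: 0.0853
finger_force: 0.0
```

Call:
step_arm([
  [[35,-9,-1,0,0,0,1],[35,-9,-1,0,0,0,1],[35,-9,-1,0,0,0,1],[28,-9,-1,0,0,0,1],[0,0,0,0,0,6,1],[0,0,0,0,0,6,1],[0,0,0,0,0,6,1],[0,0,0,0,0,0,1]],
])

```text
time: 1.43
tool_pos: [0.5216, -0.2693, 0.416]
orientation: [-3.141, 0.005, 0.002]
ft_force: [-0.6, 1.2, 0.2]
opening: 0.0856
finger_force: 0.0
```

```bash
python3 - <<'E'
from h import *
import json
print(tool()[0],tool()[1].as_matrix().round(3).tolist())
c=calibration("wrist");a=read_camera("wrist");cv2.imwrite("pics/w1.png",a[...,::-1])
import pickle;pickle.dump(c,open("w1.pkl","wb"))
E
```

```text
[ 0.52156124 -0.26934085  0.41602702] [[1.0, -0.003, -0.001], [-0.003, -1.0, 0.001], [-0.001, -0.001, -1.0]]
```

View pics/w1.png

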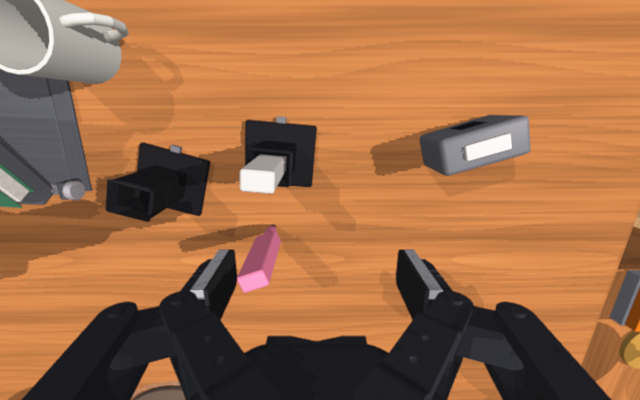

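The wrist view shows the pen's blunt end at about (260,180), its dock foot around (280,153), the empty dock at (160,180) and the pink pen at (258,258). I'll take a second view from the side.

Call:
step_arm([
  [[-5,-30,0,0,0,0,1],[-5,-30,0,0,0,0,1],[-5,-30,0,0,0,0,1],[0,0,0,0,0,0,1],[0,0,0,0,0,0,1]],
])

```text
time: 1.9
tool_pos: [0.506, -0.1786, 0.417]
orientation: [3.141, 0.005, 0.001]
ft_force: [1.0, -0.3, 0.2]
opening: 0.0855
finger_force: 0.0
```

```bash
cat > m.py <<'E'
from h import *
import pickle
c=calibration("wrist");a=read_camera("wrist")[...,::-1].copy();cv2.imwrite("pics/w2.png",a);pickle.dump(c,open("w2.pkl","wb"))
Q=[]
for n in("w1","w2"):
    im=cv2.imread(f"pics/{n}.png");c=pickle.load(open(n+".pkl","rb"));pr=proj(c,np.array([.542,-.218,.158]))
    g=im.min(axis=2)
    m=(g>225).astype(np.uint8)
    k,lab,st,ce=cv2.connectedComponentsWithStats(m)
    i=min((i for i in range(1,k) if st[i,4]>150),key=lambda i:np.linalg.norm(ce[i]-pr))
    ct=cv2.findContours((lab==i).astype(np.uint8),0,2)[0][0];r=cv2.minAreaRect(ct)
    ap=cv2.approxPolyDP(ct,4,True)[:,0]
    # dock foot: dark pixels near its place
    fp=proj(c,np.array([.54,-.212,.01]));d=(im.max(axis=2)<45).astype(np.uint8)
    k2,l2,s2,c2=cv2.connectedComponentsWithStats(d)
    j=min((j for j in range(1,k2) if s2[j,4]>400),key=lambda j:np.linalg.norm(c2[j]-fp))
    cd=cv2.findContours((l2==j).astype(np.uint8),0,2)[0][0];ad=cv2.approxPolyDP(cd,5,True)[:,0]
    print(n,pr.round(),ce[i].round(1),st[i],ap.tolist(),"dock",s2[j],ad.tolist())
    cv2.drawContours(im,[ct],0,(0,0,255),1);cv2.drawContours(im,[cd],0,(255,0,255),1)
    x,y=fp.astype(int);Q.append(cv2.resize(im[max(y-90,0):y+90,max(x-90,0):x+90],(390,390),interpolation=cv2.INTER_CUBIC))
    print("crop origin",max(x-90,0),max(y-90,0))
cv2.imwrite("pics/q.png",np.hstack(Q))
E
python3 m.py
```

```text
w1 [255. 181.] [257.  180.6] [241 170  33  22 664] [[241, 171], [242, 189], [273, 190], [272, 172]] dock [ 246  121   70   65 2998] [[247, 121], [246, 163], [259, 153], [285, 155], [279, 185], [310, 185], [315, 128]]
crop origin 183 66
w2 [363. 163.] [365.5 162.3] [349 151  34  24 687] [[351, 152], [349, 171], [380, 172], [382, 154]] dock [ 310  109   71   65 1672] [[315, 110], [310, 169], [320, 170], [323, 163], [324, 171], [346, 173], [337, 156], [340, 138], [378, 148], [380, 137], [364, 131], [315, 131], [316, 110], [333, 110]]
crop origin 250 54
```

View pics/q.png

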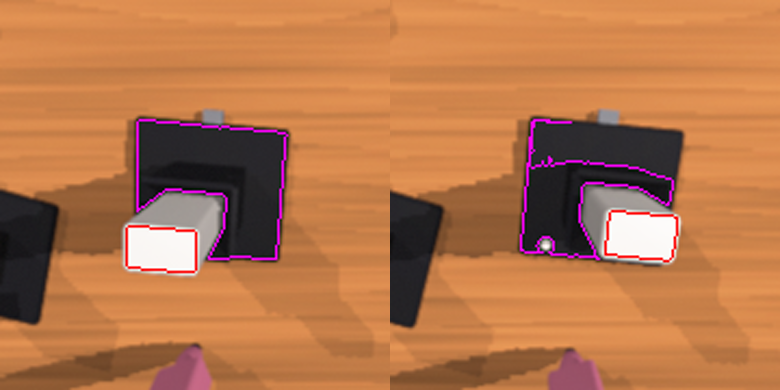

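The contours sit on the pen's end face (red) and the dock foot (magenta). In the second view the foot's corners are clear at crop (532,119), (683,131) and (521,250).

```bash
python3 - <<'E'
from h import *
import pickle
a,b=[pickle.load(open(n+".pkl","rb")) for n in("w1","w2")]
A=[[241,170.5],[241.5,189.5],[273.5,190.5],[273,171.5]];B=[[350.5,151.5],[348.5,171.5],[380.5,172.5],[382.5,153.5]]
P=np.array([tri([(a,p),(b,q)])[0] for p,q in zip(A,B)]);print(P.round(4),P.mean(0))
y=(P[0]+P[1]-P[2]-P[3])/2;x=(P[0]+P[3]-P[1]-P[2])/2
print("width",np.linalg.norm(y),"yaw from y",np.degrees(np.arctan2(-y[0],y[1])),"x",np.linalg.norm(x),np.degrees(np.arctan2(x[1],x[0])))
s=2.1667
f=lambda c,o,u:np.array([u[0]/s+o[0],u[1]/s+o[1]])
c1={"TL":(136,118),"TR":(288,131),"BR":(278,260)};c2={"TL":(142,119),"TR":(293,131),"BL":(131,250)}
for k in("TL","TR"):print(k,tri([(a,f(a,(183,66),c1[k])),(b,f(b,(250,54),c2[k]))]))
z=.008
D={k:plane(a,f(a,(183,66),v),z) for k,v in c1.items()};E={k:plane(b,f(b,(250,54),v),z) for k,v in c2.items()}
print("centre1",(D["TL"]+D["BR"])/2,"centre2",(E["TR"]+E["BL"])/2)
for W in(D,E):
    d=W["TL"]-W["TR"];print("foot yaw",np.degrees(np.arctan2(-d[0],d[1])),np.linalg.norm(d))
d=D["TR"]-D["BR"];print(np.degrees(np.arctan2(d[1],d[0])),np.linalg.norm(d))
E
```

```text
[[ 0.5513 -0.207   0.159 ]
 [ 0.5347 -0.2059  0.1589]
 [ 0.5336 -0.233   0.1581]
 [ 0.5498 -0.2335  0.1581]] [ 0.5423659  -0.21984294  0.15850805]
width 0.026818462916386315 yaw from y -2.673290985470782 x 0.0164080750178992 -2.5613029518716877
TL (array([ 0.58620989, -0.17791924,  0.01120285]), [np.float64(0.5), np.float64(0.5)])
TR (array([ 0.5788219 , -0.26924238,  0.00852838]), [np.float64(0.2), np.float64(0.2)])
centre1 [ 0.54187049 -0.21973015  0.008     ] centre2 [ 0.54241226 -0.2201929   0.008     ]
foot yaw -4.9725190401606785 0.09257586264718132
foot yaw -4.203498869583039 0.09158351157130519
-4.821228679135061 0.0817367541416014
```

Call:
step_arm([
  [[18,20,0,0,0,2,1],[18,21,0,0,0,2,1],[0,0,30,0,0,0,1],[0,0,30,0,0,0,1],[0,0,30,0,0,0,0.8],[0,0,24,0,0,0,0.8],[0,0,12,0,0,0,0.8],[0,0,0,0,0,0,0.8]],
])

```text
time: 2.62
tool_pos: [0.5406, -0.2222, 0.2867]
orientation: [-3.138, 0.112, 0.009]
ft_force: [-0.4, 0.9, 0.6]
opening: 0.0681
finger_force: 0.0
```

```bash
python3 - <<'E'
from h import *
p,r=tool();print(p,r.as_matrix().round(4).tolist())
y=np.radians(-4.3);x=[np.cos(y),np.sin(y),0];z=[0,0,-1]
print(delta([.5424,-.2199,.28],R.from_matrix(np.c_[x,np.cross(z,x),z])))
E
```

```text
[ 0.54060189 -0.22223663  0.2866857 ] [[0.9974, -0.0715, -0.0059], [-0.0715, -0.9974, 0.0022], [-0.006, -0.0018, -1.0]]
(array([ 1.7, -2.4,  6.7]), array([-0.1 ,  0.35,  0.2 ]))
```

Call:
step_arm([
  [[2,-2,3,0,0.3,0.2,0.8],[0,0,2,0,0,0,0.6],[0,0,0,0,0,0,0.5],[0,0,0,0,0,0,0.3],[0,0,0,0,0,0,0.1],[0,0,0,0,0,0,0],[0,0,0,0,0,0,0],[0,0,0,0,0,0,0]],
], newtons=40)

```text
time: 3.28
tool_pos: [0.5441, -0.2196, 0.2868]
orientation: [3.138, -0.117, 0.011]
ft_force: [-0.5, -0.6, 6.0]
opening: 0.0296
finger_force: 42.1
```

```bash
python3 - <<'E'
from h import *
p,r=tool();o=get_obs();print(p,r.as_matrix().round(4).tolist(),o["opening"],o["finger_force"],o["ft_force"],o["wrist_torque"])
c=calibration("wrist");cv2.imwrite("pics/w3.png",read_camera("wrist")[...,::-1])
E
```

```text
[ 0.54406415 -0.21956345  0.28681305] [[0.9972, -0.0745, 0.0072], [-0.0745, -0.9972, -0.0014], [0.0072, 0.0009, -1.0]] 0.029582206141386982 42.103630900382996 [-0.52400691 -0.60331761  6.00819488] [-0.1670506  -0.00509979  0.04663211]
```

View pics/w3.png

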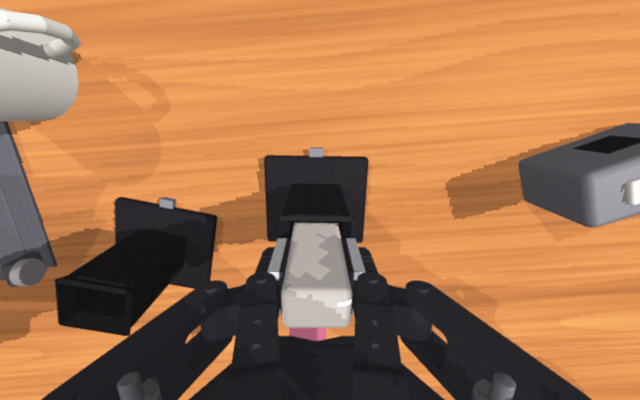

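The pen is gripped: opening 29.6 mm, pads either side of the body at (315,250). Now lift it straight up.

Call:
step_arm([
  [[0,0,-10,0,0,0,0],[0,0,-15,0,0,0,0],[0,0,-20,0,0,0,0],[0,0,-25,0,0,0,0],[0,0,-30,0,0,0,0],[0,0,-30,0,0,0,0],[0,0,0,0,0,0,0],[0,0,0,0,0,0,0]],
])

```text
time: 4.0
tool_pos: [0.5432, -0.2194, 0.4178]
orientation: [3.138, -0.117, 0.013]
ft_force: [-0.4, -0.1, -1.7]
opening: 0.0294
finger_force: 41.4
```

```bash
python3 - <<'E'
from h import *
import pickle
p,r=tool();o=get_obs();print(p,r.as_matrix().round(4).tolist(),o["opening"],o["finger_force"],o["ft_force"],o["wrist_torque"])
c=calibration("wrist");a=read_camera("wrist")[...,::-1];cv2.imwrite("pics/w4.png",a);pickle.dump(c,open("w4.pkl","wb"))
print("expected tip px",proj(c,r.apply([0,0,.2718])+p))
s=read_camera("scene")[...,::-1];t=read_camera("top")[...,::-1]
T=r.apply([0,0,.2718])+p;print(T);u=proj(calibration("scene"),T).astype(int);print("scene tip",u)
cv2.imwrite("pics/c4.png",np.hstack([cv2.resize(a[120:320,220:420],(400,400)),cv2.resize(s[u[1]-50:u[1]+50,u[0]-50:u[0]+50],(400,400),interpolation=cv2.INTER_CUBIC)]))
E
```

```text
[ 0.54320208 -0.21940031  0.41778145] [[0.9972, -0.0745, 0.0083], [-0.0745, -0.9972, -0.0015], [0.0084, 0.0009, -1.0]] 0.02935226512757281 41.42328858375549 [-0.44606013 -0.05066053 -1.72715102] [-0.03456195  0.00634056  0.00981984]
expected tip px [315.83918347 199.04813694]
[ 0.5454709  -0.21980213  0.14599122]
scene tip [244 172]
```

View pics/c4.png

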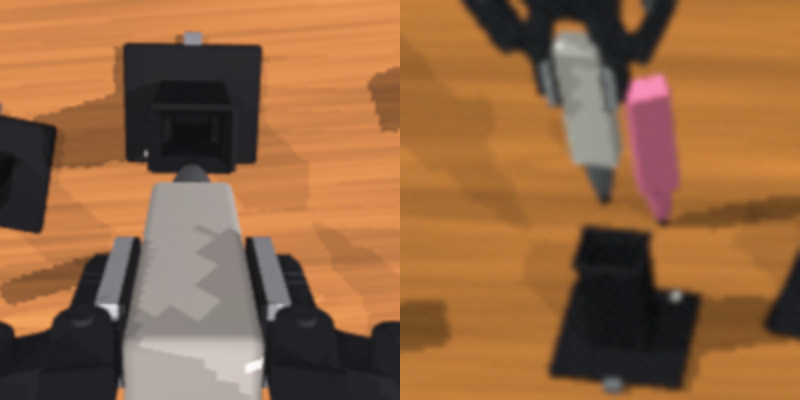

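The tip shows in the scene crop at (603,200), which is full-image pixel (245,172). My predicted tip was (244,172), so the pen is held straight. Next, view the book from two places.

Call:
step_arm([
  [[-6,-25,-5,0,0,0,0],[-8,-34,-5,0,0,0,0],[-8,-34,-5,0,0,0,0],[-8,-34,-5,0,0,0,0],[-8,-34,-5,0,0,0,0],[-8,-34,-5,0,0,0,0],[-8,-34,-5,0,0,0,0],[-8,-30,0,0,0,0,0]],
])

```text
time: 4.82
tool_pos: [0.4968, -0.0029, 0.451]
orientation: [-3.108, 0.02, -0.007]
ft_force: [-0.6, -0.2, -0.3]
opening: 0.0301
finger_force: 41.2
```

Call:
step_arm([
  [[0,0,0,0,0,0,0],[0,0,0,0,0,0,0],[0,0,0,0,0,0,0]],
])

```text
time: 5.07
tool_pos: [0.4974, -0.005, 0.4506]
orientation: [-3.11, 0.026, -0.007]
ft_force: [-0.3, -1.1, -1.0]
opening: 0.0293
finger_force: 41.2
```

```bash
cat > snap.py <<'E'
from h import *
import pickle,sys
n=sys.argv[1];c=calibration("wrist");a=read_camera("wrist")[...,::-1];cv2.imwrite(f"pics/{n}.png",a);pickle.dump(c,open(n+".pkl","wb"))
p,r=tool();print(p,"tip0",p+r.apply([-.0036,0,.2718]))
E
python3 snap.py b1
```

```text
[ 0.49750034 -0.00513443  0.45055794] tip0 [0.49518135 0.00356725 0.17888331]
```

Call:
step_arm([
  [[0,-30,0,0,0,0,0],[0,-34,0,0,0,0,0],[0,-34,0,0,0,0,0],[0,-34,0,0,0,0,0],[0,-34,0,0,0,0,0],[0,0,0,0,0,0,0],[0,0,0,0,0,0,0],[0,0,0,0,0,0,0]],
])

```text
time: 5.78
tool_pos: [0.4984, 0.0647, 0.4602]
orientation: [-3.039, -0.162, 0.002]
ft_force: [-0.4, 0.4, -0.9]
opening: 0.0291
finger_force: 41.3
```

```bash
python3 snap.py b2; python3 -c "
import cv2,numpy as np
a,b=cv2.imread('pics/b1.png'),cv2.imread('pics/b2.png')
cv2.imwrite('pics/bb.png',cv2.resize(np.vstack([a[:310],b[:310]]),(0,0),fx=.96,fy=.96))"
```

```text
[0.49841841 0.06436736 0.4602038 ] tip0 [0.49313245 0.09059352 0.18969974]
```

View pics/bb.png

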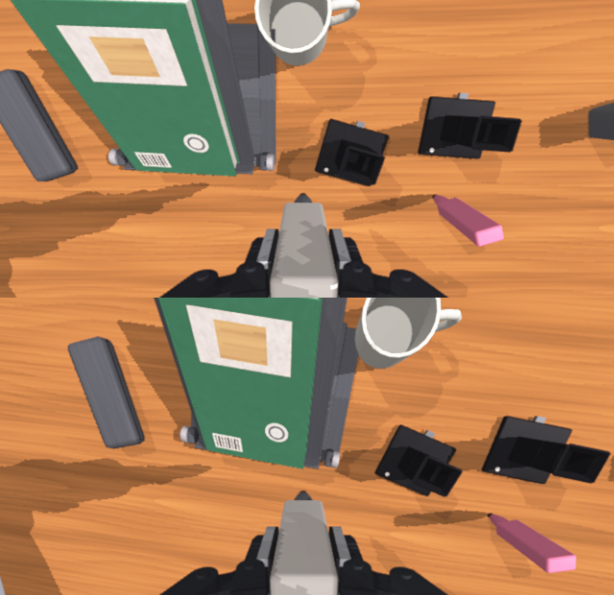

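Both views show the sticker (b1 full-image about (204,149), b2 about (288,141)), the striped oblong and the panel. The pen's tip is at about (315,203). The arm fell short and tilted, so I'll check the joints while measuring.

```bash
cat > meas.py <<'E'
from h import *
import pickle,sys
def ring(n,X0):
    im=cv2.imread(f"pics/{n}.png");c=pickle.load(open(n+".pkl","rb"));pr=proj(c,X0)
    hsv=cv2.cvtColor(im,cv2.COLOR_BGR2HSV);m=((hsv[...,1]<60)&(hsv[...,2]>90)).astype(np.uint8)
    cs=[q for q in cv2.findContours(m,0,2)[0] if 150<cv2.contourArea(q)<2500]
    best=min(cs,key=lambda q:np.linalg.norm(np.mean(q[:,0],0)-pr)+100*(1-cv2.contourArea(q)/(cv2.minAreaRect(q)[1][0]*cv2.minAreaRect(q)[1][1]) - .215)**2)
    e=cv2.fitEllipse(best);return c,np.array(e[0]),e,im,hsv
if __name__=="__main__":
    print(get_obs()["joint_positions"].round(3))
    X0=np.array([.535,.141,.09]);O=[]
    for n in("b1","b2"):
        c,p,e,im,hsv=ring(n,X0);O.append((c,p));print(n,p.round(1),np.round(e[1],1))
    print("sticker",tri(O))
E
python3 meas.py
python3 - <<'E'
import cv2,numpy as np
# cover quad + panel corners + tip in each view
for n in("b1","b2"):
    im=cv2.imread(f"pics/{n}.png");h=cv2.cvtColor(im,cv2.COLOR_BGR2HSV)
    g=((h[...,0]>65)&(h[...,0]<95)&(h[...,1]>80)).astype(np.uint8)
    ct=cv2.findContours(g,1,2)
    for q in ct[0]:
        A=cv2.contourArea(q)
        if A>150:
            ap=cv2.approxPolyDP(q,4,True)[:,0];print(n,int(A),ap.tolist())
    x=im[195:215,305:330].max(axis=2);print("tip rows",[(r+195,int(x[r].min()),int(x[r].argmin())+305) for r in range(0,16)])
E
```

```text
[0.105 0.088 0.038 1.517 0.098 3.141]
b1 [203.9 148.9] [17.4 28.1]
b2 [287.7 140.2] [18.7 25.5]
sticker (array([0.53517596, 0.140101  , 0.09114167]), [np.float64(0.0), np.float64(0.0)])
b1 541 [[139, 158], [169, 158], [179, 174], [150, 174]]
b1 464 [[190, 142], [207, 139], [218, 154], [202, 159], [191, 151]]
b1 6585 [[57, 26], [173, 29], [196, 88], [97, 86]]
b1 314 [[200, 0], [248, 169]]
b1 24750 [[12, 0], [140, 175], [245, 182], [191, 4]]
tip rows [(195, 227, 318), (196, 220, 320), (197, 216, 325), (198, 219, 328), (199, 221, 327), (200, 198, 315), (201, 115, 315), (202, 61, 315), (203, 66, 313), (204, 71, 312), (205, 72, 311), (206, 74, 310), (207, 75, 310), (208, 73, 309), (209, 71, 308), (210, 78, 308)]
b2 523 [[219, 141], [250, 145], [254, 160], [225, 157]]
b2 456 [[275, 134], [289, 129], [301, 145], [286, 151], [276, 144]]
b2 6335 [[192, 8], [304, 23], [303, 83], [209, 68]]
b2 22534 [[165, 0], [215, 157], [314, 177], [335, 0]]
tip rows [(195, 225, 305), (196, 223, 305), (197, 214, 305), (198, 206, 305), (199, 204, 306), (200, 174, 316), (201, 100, 315), (202, 59, 314), (203, 64, 313), (204, 70, 312), (205, 71, 311), (206, 71, 312), (207, 72, 310), (208, 72, 309), (209, 63, 321), (210, 70, 321)]
```

J6 ran into its 180° limit, so I'll roll the tool before pressing. The cover's up-slope direction sets the normal, because the board is level across its width.

```bash
cat > pl.py <<'E'
from h import *
import pickle
a,b=[pickle.load(open(n+".pkl","rb")) for n in("b1","b2")]
A=dict(pTL=(57,26),pTR=(173,29),pBR=(196,88),pBL=(97,86),bTL=(139,158),bTR=(169,158),bBR=(179,174),bBL=(150,174),st=(203.9,148.9),cBL=(140,175),cBR=(245,182))
B=dict(pTL=(192,8),pTR=(304,23),pBR=(303,83),pBL=(209,68),bTL=(219,141),bTR=(250,145),bBR=(254,160),bBL=(225,157),st=(287.7,140.2),cBL=(215,157),cBR=(314,177))
P={k:tri([(a,A[k]),(b,B[k])]) for k in A}
for k in P:print(k,P[k][0].round(4),P[k][1])
X=np.array([P[k][0] for k in P if k not in("cBR","cBL")]);m=X.mean(0);U,S,V=np.linalg.svd(X-m);n=V[2]*np.sign(V[2][2])
print("plane n",n.round(4),"resid mm",(1e3*(X-m)@n).round(1))
u=(P["pTL"][0]+P["pTR"][0]-P["pBL"][0]-P["pBR"][0]);u/=np.linalg.norm(u);u2=np.cross(np.array([0,1,0]),n)
print("u",u.round(3),"slope",np.degrees(np.arcsin(u[2])),"plane steepest", np.degrees(np.arccos(n[2])))
E
python3 pl.py
```

```text
pTL [0.6472 0.2193 0.1623] [np.float64(0.4), np.float64(0.4)]
pTR [0.6423 0.1195 0.1649] [np.float64(0.2), np.float64(0.2)]
pBR [0.5987 0.1208 0.1337] [np.float64(0.6), np.float64(0.6)]
pBL [0.6026 0.2164 0.1378] [np.float64(0.1), np.float64(0.1)]
bTL [0.5216 0.2363 0.0703] [np.float64(0.6), np.float64(0.6)]
bTR [0.5228 0.1903 0.0814] [np.float64(0.5), np.float64(0.5)]
bBR [0.5003 0.1889 0.067 ] [np.float64(0.4), np.float64(0.4)]
bBL [0.499  0.2316 0.0617] [np.float64(0.2), np.float64(0.2)]
st [0.5351 0.1402 0.0909] [np.float64(0.0), np.float64(0.0)]
cBL [0.4973 0.2463 0.0609] [np.float64(0.4), np.float64(0.4)]
cBR [0.484  0.1066 0.0507] [np.float64(0.2), np.float64(0.2)]
plane n [-0.565   0.0449  0.8239] resid mm [-0.9 -0.5 -1.5  3.9 -5.   1.4  2.2  0.5  0. ]
u [0.845 0.015 0.535] slope 32.328236538418565 plane steepest 34.5260611415021
```

Call:
step_arm([
  [[0,0,0,5,0,-7,0],[0,0,0,0,0,-7,0],[0,0,0,0,0,-7,0],[0,0,0,0,0,-7,0],[0,0,0,0,0,-7,0],[0,0,0,0,0,-7,0],[0,0,0,0,0,0,0],[0,0,0,0,0,0,0]],
])

```text
time: 6.5
tool_pos: [0.4984, 0.0639, 0.4602]
orientation: [-2.734, -1.179, -0.077]
ft_force: [0.4, -0.2, -1.4]
opening: 0.03
finger_force: 41.3
```

```bash
python3 - <<'E'
from h import *
p,r=tool();print(p,r.as_matrix().round(3).tolist(),get_obs()["joint_positions"].round(3))
y=np.radians(40);x=[np.cos(y),np.sin(y),0];z=[0,0,-1]
print(delta([.46,.24,.46],R.from_matrix(np.c_[x,np.cross(z,x),z])))
E
```

```text
[0.49843465 0.06385622 0.46020591] [[0.687, 0.726, -0.017], [0.718, -0.675, 0.169], [0.111, -0.129, -0.985]] [0.086 0.09  0.038 1.521 0.171 2.413]
(array([ 100. , -146.8,   30.7]), array([-7.77, -5.96,  6.64]))
```

```bash
cat > tgt.py <<'E'
from h import *
TIP=np.array([-.0036,0,.2718])
def pose(S,slope,yaw,stand,phi=45):
    s,w=np.radians([slope,yaw]);u=np.array([np.cos(s)*np.cos(w),np.cos(s)*np.sin(w),np.sin(s)]);v=np.array([-np.sin(w),np.cos(w),0]);n=np.cross(u,v)
    f=np.radians(phi);x=np.cos(f)*u+np.sin(f)*v;z=-n;Rt=R.from_matrix(np.c_[x,np.cross(z,x),z])
    return S+stand*n-Rt.apply(TIP),Rt,u,v,n
E
python3 - <<'E'
from tgt import *
S=np.array([.535,.140,.091])
p,Rt,*_=pose(S,36,-2,.08);print(p);s,t=delta(p,Rt);print(s,t,np.linalg.norm(t)/7.16,np.linalg.norm(s)/41.7)
E
```

```text
[0.33049012 0.14968878 0.37710844]
[ -63.1 -169.2   99.3] [-33.58  18.64   0.47] 5.3644502343000875 4.942069619623575
```

Call:
step_arm([
  [[-10,-28,16,0,0,0,0],[-11,-28,17,0,0,0,0],[-11,-28,17,0,0,0,0],[-11,-28,17,0,0,0,0],[-10,-28,16,0,0,0,0],[-10,-29,16,0,0,0,0],[0,0,0,-5.5,3,0,0],[0,0,0,-5.5,3,0,0]],
])

```text
time: 7.17
tool_pos: [0.3294, 0.1494, 0.3764]
orientation: [-2.853, -1.202, -0.35]
ft_force: [0.2, 0.3, -0.7]
opening: 0.0297
finger_force: 41.3
```

Call:
step_arm([
  [[0,0,0,-5.5,3,0,0],[0,0,0,-5.5,3,0,0],[0,0,0,-5.5,3,0,0],[0,0,0,-5.5,3,0.5,0],[0,0,0,0,0,0,0],[0,0,0,0,0,0,0],[0,0,0,0,0,0,0]],
])

```text
time: 7.75
tool_pos: [0.3302, 0.1492, 0.3774]
orientation: [2.593, 1.028, 0.81]
ft_force: [0.5, 0.2, -1.4]
opening: 0.0294
finger_force: 41.4
```

```bash
python3 snap.py b3; python3 - <<'E'
from tgt import *
p,Rt,*_=pose(np.array([.535,.140,.091]),36,-2,.08);print(delta(p,Rt),get_obs()["joint_positions"].round(2))
E
```

```text
[0.33057371 0.14919604 0.37744532] tip0 [0.48446644 0.14247546 0.1534809 ]
(array([ 0.2, -0.5,  0.2]), array([-0.85,  0.49,  0.16])) [ 0.53 -0.45 -0.66  0.82 -0.31  2.83]
```

View pics/b3.png

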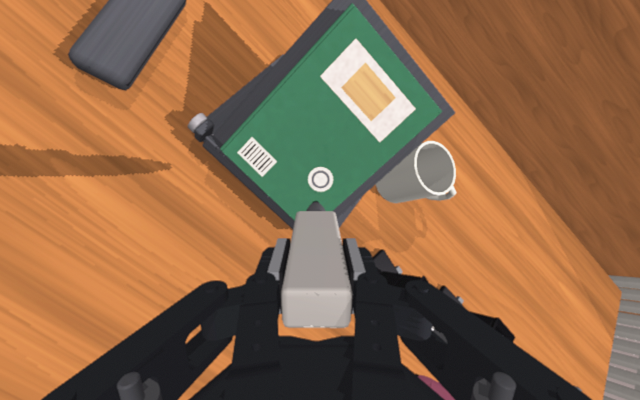

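In b3 the sticker is at (320,179) just above the tip, with the panel around (368,91) and the barcode at (257,157). I'll triangulate from all three views.

```bash
cat > pl3.py <<'E'
from pl import *
from meas import ring
from tgt import *
c=pickle.load(open("b3.pkl","rb"))
_,ps,e,im,h=ring("b3",P["st"][0]);print("ring b3",ps.round(1),np.round(e[1],1))
g=((h[...,0]>65)&(h[...,0]<95)&(h[...,1]>80)).astype(np.uint8);Q={}
cs=[q for q in cv2.findContours(g,1,2)[0] if cv2.contourArea(q)>150]
def near(q,names,X):
    ap=cv2.approxPolyDP(q,.03*cv2.arcLength(q,True),True)[:,0]
    for k in names:Q[k]=min(ap,key=lambda v:np.linalg.norm(v-proj(c,X[k])))
X={k:P[k][0] for k in P}
for names in(("pTL","pTR","pBR","pBL"),("bTL","bTR","bBR","bBL")):
    m=np.mean([proj(c,X[k]) for k in names],0)
    q=min((q for q in cs if cv2.contourArea(q)<6000),key=lambda q:np.linalg.norm(q[:,0].mean(0)-m));near(q,names,X)
Q["st"]=ps
big=max(cs,key=cv2.contourArea);print("cover",cv2.approxPolyDP(big,4,True)[:,0].tolist())
Y={}
for k in Q:
    Y[k],r=tri([(a,A[k]),(b,B[k]),(c,Q[k])]);print(k,Q[k],Y[k].round(4),r)
Z=np.array(list(Y.values()));m=Z.mean(0);n=np.linalg.svd(Z-m)[2][2];n*=np.sign(n[2])
print("plane n",n.round(4),"resid",(1e3*(Z-m)@n).round(1),"steepest",np.degrees(np.arccos(n[2])),"az",np.degrees(np.arctan2(-n[1],-n[0])))
f=lambda s:sum(s)/len(s)
pc=f([Y[k] for k in Y if k[0]=="p"]);bc=f([Y[k] for k in Y if k[0]=="b"])
for l,t in(("panelL",Y["pTL"]-Y["pBL"]),("panelR",Y["pTR"]-Y["pBR"])):print(l,t,np.degrees(np.arcsin(t[2]/np.linalg.norm(t))),np.degrees(np.arctan2(t[1],t[0])))
v=Y["pTL"]+Y["pBL"]-Y["pTR"]-Y["pBR"];w=np.degrees(np.arctan2(-v[0],v[1]));print("v",v/2,"yaw",w)
# up-slope angle given plane n and board yaw w: direction in plane whose horizontal part is along w
for yw in(w,-3,0):
    hx=np.array([np.cos(np.radians(yw)),np.sin(np.radians(yw)),0]);z=-(n@hx)/n[2];hv=np.array([-hx[1],hx[0],0]);print(yw,"slope",np.degrees(np.arctan(z)),"ajar",np.degrees(np.arctan((n@hv)/n[2])))
p,r=tool();print("tip px now",proj(c,p+r.apply(TIP)))
E
python3 pl3.py | tail -n +16
```

```text
pTL [355  37] [0.6467 0.218  0.1641] [np.float64(0.5), np.float64(0.5), np.float64(0.1)]
pTR [416 107] [0.6421 0.1192 0.1664] [np.float64(0.6), np.float64(0.0), np.float64(0.6)]
pBR [380 143] [0.5984 0.1199 0.1358] [np.float64(0.7), np.float64(0.7), np.float64(0.5)]
pBL [319  77] [0.6029 0.2187 0.1339] [np.float64(0.6), np.float64(0.4), np.float64(0.3)]
bTL [251 135] [0.5226 0.2331 0.0761] [np.float64(0.8), np.float64(0.9), np.float64(0.3)]
bTR [278 161] [0.5218 0.1916 0.0774] [np.float64(1.3), np.float64(0.1), np.float64(1.2)]
bBR [263 177] [0.4991 0.1911 0.0617] [np.float64(0.7), np.float64(0.8), np.float64(0.2)]
bBL [236 153] [0.499  0.2322 0.0612] [np.float64(0.2), np.float64(0.5), np.float64(0.6)]
st [320.15164185 178.82011414] [0.535  0.1403 0.0904] [np.float64(0.2), np.float64(0.0), np.float64(0.2)]
plane n [-0.5738  0.043   0.8179] resid [-0.2  0.   0.1  0.2 -0.3 -0.6 -0.5  1.   0.3] steepest 35.126102476315246 az -4.288121929402002
panelL [ 0.04379398 -0.00071832  0.03023827] 34.62016592350921 -0.9396940658384355
panelR [ 0.0437188  -0.00070767  0.03057899] 34.96722803632385 -0.9273520189089623
v [ 0.00452834  0.09880704 -0.00212812] yaw -2.624038970681133
-2.624038970681133 slope 35.11472949618657 ajar 1.1703426597924065
-3 slope 35.11928809838408 ajar 0.9060323716906064
0 slope 35.050553572174536 ajar 3.011071504692406
tip px now [316.78262137 202.31192254]
```

The plane fits to under 1 mm: slope 35.1°, yaw about −1.5°, cover ajar about 1.9°, sticker at (0.535, 0.140, 0.0905). Now close in to an 8 mm standoff.

```bash
sed -i 's/^TIP=.*/TIP=np.array([-.0036,-.001,.2718])/' tgt.py; cat > go.py <<'E'
from tgt import *
import sys
S=np.array([.535,.1403,.0904]);p,Rt,u,v,n=pose(S,35.1,-1.5,float(sys.argv[1])/1e3)
q,r=tool();o=get_obs();t=q+r.apply(TIP)-S
print(delta(p,Rt),"tip err u,v,n mm",(1e3*np.array([t@u,t@v,t@n])).round(2),"F.n",round(o["ft_force"]@n,2),"tilt deg",round(np.degrees(np.arccos(-r.apply([0,0,1])@n)),2),"open",o["opening"],o["finger_force"],o["time"])
E
python3 go.py 8
```

```text
(array([ 2.8,  5.2, 72.7]), array([-0.01,  0.06, -0.25])) tip err u,v,n mm [-5.81  1.56 80.69] F.n -0.58 tilt deg 0.06 open 0.029677800622674784 41.38174116611481 7.8
```

Call:
step_arm([
  [[3,5,10,0,0,0,0],[0,0,15,0,0,0,0],[0,0,20,0,0,0,0],[0,0,14,0,0,0,0],[0,0,9,0,0,0,0],[0,0,4,0,0,0,0],[0,0,0,0,0,0,0],[0,0,0,0,0,0,0]],
])

```text
time: 8.47
tool_pos: [0.3767, 0.1465, 0.3221]
orientation: [2.591, 1.027, 0.812]
ft_force: [-0.3, -0.3, -0.1]
opening: 0.0297
finger_force: 41.4
```

```bash
python3 snap.py b4; python3 go.py 4; python3 - <<'E'
from tgt import *
im=cv2.imread("pics/b4.png");cv2.imwrite("pics/b4c.png",cv2.resize(im[140:260,240:400],(640,480),interpolation=cv2.INTER_CUBIC))
E
```

```text
[0.37664818 0.14662219 0.32244772] tip0 [0.53118989 0.13988759 0.09893104]
(array([-0.6, -0.1,  5.2]), array([ 0.11, -0.06, -0.22])) tip err u,v,n mm [1.09 0.2  9.16] F.n -1.41 tilt deg 0.12 open 0.02969704074154372 41.401848793029785 8.5167
```

View pics/b4c.png

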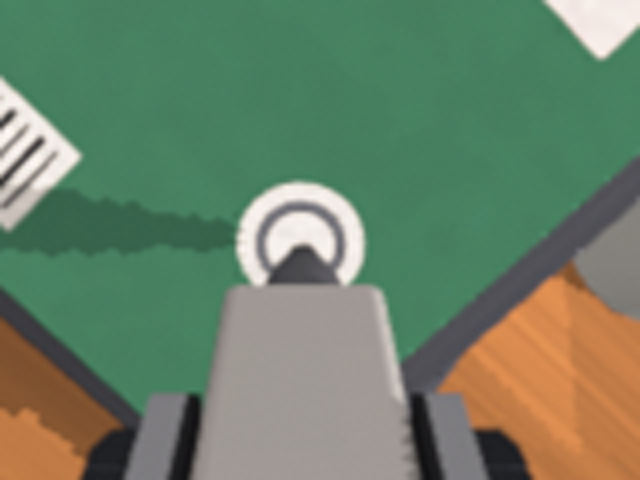

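The tip sits over the ring's centre (tip at crop (302,245), ring centre at (300,240)). Now ease in slowly.

Call:
step_arm([
  [[0,0,2,0,0,0,0],[0,0,2,0,0,0,0],[0,0,2,0,0,0,0],[0,0,1,0,0,0,0],[0,0,1,0,0,0,0],[0,0,1,0,0,0,0],[0,0,0,0,0,0,0]],
])

```text
time: 9.1
tool_pos: [0.3817, 0.1464, 0.3142]
orientation: [2.59, 1.028, 0.812]
ft_force: [0.2, 1.7, -0.8]
opening: 0.0297
finger_force: 41.4
```

```bash
python3 go.py 0
```

```text
(array([-0.1,  0.2, -0.5]), array([ 0.1 , -0.03, -0.2 ])) tip err u,v,n mm [ 0.38 -0.01 -0.48] F.n -0.68 tilt deg 0.11 open 0.029733465994808354 41.401705741882324 9.1
```

Call:
step_arm([
  [[0,0,1,0,0,0,0],[0,0,1,0,0,0,0],[0,0,0,0,0,0,0]],
])

```text
time: 9.35
tool_pos: [0.3829, 0.1463, 0.3127]
orientation: [2.59, 1.028, 0.812]
ft_force: [0.2, 0.1, -0.3]
opening: 0.0296
finger_force: 41.4
```

```bash
python3 go.py 0
```

```text
(array([-0.2,  0.1, -2.4]), array([ 0.11, -0.04, -0.2 ])) tip err u,v,n mm [ 0.51 -0.02 -2.45] F.n -0.38 tilt deg 0.12 open 0.029628223102936814 41.39650225639343 9.35
```

Call:
step_arm([
  [[0,0,1,0,0,0,0],[0,0,0.5,0,0,0,0],[0,0,0,0,0,0,0]],
])

```text
time: 9.6
tool_pos: [0.3838, 0.1463, 0.3115]
orientation: [2.59, 1.028, 0.812]
ft_force: [0.9, 0.3, -1.4]
opening: 0.0295
finger_force: 41.4
```

```bash
python3 go.py 0
```

```text
(array([-0.2,  0.1, -3.9]), array([ 0.11, -0.04, -0.2 ])) tip err u,v,n mm [ 0.55 -0.01 -3.89] F.n -1.66 tilt deg 0.12 open 0.029457758089334964 41.42575442790985 9.6
```

Call:
step_arm([
  [[0,0,1,0,0,0,0],[0,0,0,0,0,0,0]],
])

```text
time: 9.77
tool_pos: [0.3843, 0.1463, 0.3108]
orientation: [2.59, 1.028, 0.813]
ft_force: [-1.6, 0.7, 0.6]
opening: 0.0298
finger_force: 41.6
```

Call:
step_arm([
  [[0,0,0,0,0,0,0]],
])

```text
time: 9.85
tool_pos: [0.3843, 0.1463, 0.3108]
orientation: [2.59, 1.028, 0.813]
ft_force: [-1.1, -0.2, -0.1]
opening: 0.0294
finger_force: 41.6
```

```bash
python3 go.py 0
```

```text
(array([-0.3,  0.1, -4.7]), array([ 0.11, -0.05, -0.2 ])) tip err u,v,n mm [ 0.67  0.04 -4.74] F.n 0.52 tilt deg 0.13 open 0.02944311389867789 41.59755885601044 9.85
```

Call:
step_arm([
  [[0,0,1,0,0,0,0],[0,0,0,0,0,0,0]],
])

```text
time: 10.02
tool_pos: [0.3849, 0.1463, 0.3099]
orientation: [2.59, 1.028, 0.813]
ft_force: [-2.1, -1.2, 0.9]
opening: 0.0296
finger_force: 41.7
```

Call:
step_arm([
  [[0,0,0,0,0,0,0]],
])

```text
time: 10.1
tool_pos: [0.3849, 0.1463, 0.31]
orientation: [2.59, 1.028, 0.813]
ft_force: [-1.9, -0.4, 1.3]
opening: 0.0296
finger_force: 41.7
```

```bash
python3 go.py 0
```

```text
(array([-0.2,  0.1, -5.8]), array([ 0.12, -0.05, -0.2 ])) tip err u,v,n mm [ 0.65  0.02 -5.76] F.n 2.15 tilt deg 0.13 open 0.029641003901592973 41.68766677379608 10.1
```

Contact is clear: about 2.9 N net, rising about 0.8 N/mm as the nib spring should. Half a millimetre more, then hold still.

Call:
step_arm([
  [[0,0,0.6,0,0,0,0],[0,0,0,0,0,0,0]],
])

```text
time: 10.27
tool_pos: [0.3852, 0.1463, 0.3095]
orientation: [2.59, 1.028, 0.813]
ft_force: [-2.4, -0.5, 1.5]
opening: 0.0297
finger_force: 41.7
```

Call:
step_arm([
  [[0,0,0,0,0,0,0],[0,0,0,0,0,0,0]],
])

```text
time: 10.43
tool_pos: [0.3852, 0.1463, 0.3095]
orientation: [2.59, 1.028, 0.813]
ft_force: [-2.3, -0.6, 0.3]
opening: 0.0294
finger_force: 41.7
```

Call:
step_arm([
  [[0,0,0,0,0,0,0],[0,0,0,0,0,0,0]],
])

```text
time: 10.6
tool_pos: [0.3852, 0.1463, 0.3095]
orientation: [2.59, 1.028, 0.813]
ft_force: [-2.1, -0.8, 2.1]
opening: 0.0297
finger_force: 41.7
```

Call:
step_arm([
  [[0,0,0,0,0,0,0],[0,0,0,0,0,0,0]],
])

```text
time: 10.77
tool_pos: [0.3852, 0.1463, 0.3095]
orientation: [2.59, 1.028, 0.813]
ft_force: [-1.9, -0.7, 1.5]
opening: 0.0295
finger_force: 41.7
```

```bash
python3 go.py 0; python3 -c "
import numpy as np
from h import *
print(get_obs()['wrist_torque'])"
```

```text
(array([-0.2,  0.1, -6.4]), array([ 0.11, -0.05, -0.2 ])) tip err u,v,n mm [ 0.61  0.04 -6.4 ] F.n 2.36 tilt deg 0.12 open 0.029489253568290474 41.674818992614746 10.7667
[-0.09124946  0.68500975 -0.1112601 ]
```

Call:
step_arm([
  [[0,0,0.4,0,0,0,0],[0,0,0,0,0,0,0]],
])

```text
time: 10.93
tool_pos: [0.3855, 0.1463, 0.3091]
orientation: [2.59, 1.028, 0.813]
ft_force: [-2.1, -0.1, 2.0]
opening: 0.0295
finger_force: 41.7
```

Call:
step_arm([
  [[0,0,0,0,0,0,0],[0,0,0,0,0,0,0],[0,0,0,0,0,0,0],[0,0,0,0,0,0,0]],
])

```text
time: 11.27
tool_pos: [0.3854, 0.1463, 0.3091]
orientation: [2.59, 1.028, 0.813]
ft_force: [-2.3, -0.1, 0.9]
opening: 0.0293
finger_force: 41.7
```

Call:
step_arm([
  [[0,0,0,0,0,0,0],[0,0,0,0,0,0,0],[0,0,0,0,0,0,0],[0,0,0,0,0,0,0]],
])

```text
time: 11.6
tool_pos: [0.3854, 0.1463, 0.3091]
orientation: [2.59, 1.028, 0.813]
ft_force: [-2.0, -0.3, 1.2]
opening: 0.0295
finger_force: 41.7
```

Call:
step_arm([
  [[0,0,0,0,0,0,0],[0,0,0,0,0,0,0],[0,0,0,0,0,0,0],[0,0,0,0,0,0,0]],
])

```text
time: 11.93
tool_pos: [0.3855, 0.1463, 0.3091]
orientation: [2.59, 1.028, 0.812]
ft_force: [-1.7, -0.8, 2.1]
opening: 0.0296
finger_force: 41.7
```

Call:
step_arm([
  [[0,0,0,0,0,0,0],[0,0,0,0,0,0,0],[0,0,0,0,0,0,0],[0,0,0,0,0,0,0]],
])

```text
time: 12.27
tool_pos: [0.3854, 0.1463, 0.3091]
orientation: [2.59, 1.028, 0.812]
ft_force: [-1.1, -0.6, 0.9]
opening: 0.0293
finger_force: 41.7
```

```bash
python3 go.py 0; python3 snap.py b5
```

```text
(array([-0.2,  0.2, -6.8]), array([ 0.11, -0.04, -0.2 ])) tip err u,v,n mm [ 0.53  0.02 -6.81] F.n 1.37 tilt deg 0.12 open 0.029316995752897177 41.719685196876526 12.2667
[0.38544846 0.14630139 0.30910041] tip0 [0.53994641 0.1394873  0.0855559 ]
```

```bash
cat > chk.py <<'E'
from tgt import *
_,_,u,v,n=pose(np.zeros(3),35.1,-1.5,0)
F=[];T=[]
for i in range(16):
    (s:=read_camera("scene")) if i==0 else (t:=read_camera("top")) if i==1 else read_camera("wrist")
    o=get_obs();F.append(o["ft_force"]);T.append(o["wrist_torque"])
F=np.array(F);print("mean F",F.mean(0).round(2),"se",(F.std(0)/4).round(2),"Fn",(F@n).mean().round(2),"Fu",(F@u).mean().round(2),"Fv",(F@v).mean().round(2),"T",np.mean(T,0).round(3),o["time"])
for nm,im,bx in(("scene",s,[(345,185,100,65),(400,190,35,30)]),("top",t,[(218,155,80,20),(215,230,25,18)])):
    ref=cv2.imread(f"pics/{nm}0.png",0).astype(np.float32);g=cv2.cvtColor(im,cv2.COLOR_RGB2GRAY).astype(np.float32)
    for x,y,w,h in bx:
        print(nm,(x,y,w,h),np.round(cv2.phaseCorrelate(ref[y:y+h,x:x+w],g[y:y+h,x:x+w],cv2.createHanningWindow((w,h),cv2.CV_32F)),2),"diff",np.abs(ref-g)[y:y+h,x:x+w].mean().round(1))
a,b=[cv2.imread(f"pics/{k}.png",0).astype(np.float32) for k in("b4","b5")]
x,y,w,h=275,205,80,130
print("pen in hand",np.round(cv2.phaseCorrelate(a[y:y+h,x:x+w],b[y:y+h,x:x+w],cv2.createHanningWindow((w,h),cv2.CV_32F))[0],2))
E
python3 chk.py
```

```text
mean F [-1.68 -0.34  2.02] se [0.1  0.13 0.11] Fn 2.61 Fu -0.2 Fv -0.39 T [-0.066  0.655 -0.053] 13.1167Traceback (most recent call last):
  File "chk.py", line 11, in <module>
    print(nm,(x,y,w,h),np.round(cv2.phaseCorrelate(ref[y:y+h,x:x+w],g[y:y+h,x:x+w],cv2.createHanningWindow((w,h),cv2.CV_32F)),2),"diff",np.abs(ref-g)[y:y+h,x:x+w].mean().round(1))
                       ~~~~~~~~^^^^^^^^^^^^^^^^^^^^^^^^^^^^^^^^^^^^^^^^^^^^^^^^^^^^^^^^^^^^^^^^^^^^^^^^^^^^^^^^^^^^^^^^^^^^^^^^^
    return _wrapfunc(a, 'round', decimals=decimals, out=out)
    return _wrapit(obj, method, *args, **kwds)
    conv = _array_converter(obj)
ValueError: setting an array element with a sequence. The requested array has an inhomogeneous shape after 1 dimensions. The detected shape was (2,) + inhomogeneous part.
```

Sixteen averaged readings give 2.6 N along the normal, plus 0.7 N for the pen's weight: about 3.3 N, held still for over 2 s. Retract square to the cover, then take the force baseline in free air and check the stand.

Call:
step_arm([
  [[0,0,-2,0,0,0,0],[0,0,-3,0,0,0,0],[0,0,-10,0,0,0,0],[0,0,-18,0,0,0,0],[0,0,-22,0,0,0,0],[0,0,-20,0,0,0,0],[0,0,-12,0,0,0,0],[0,0,0,0,0,0,0]],
])

```text
time: 13.78
tool_pos: [0.3348, 0.1479, 0.3827]
orientation: [2.589, 1.028, 0.818]
ft_force: [-0.2, -0.3, -0.3]
opening: 0.0294
finger_force: 41.4
```

```bash
python3 snap.py b5b; sed -i 's/np.round(cv2.phaseCorrelate(ref\(.*\)CV_32F)),2)/np.round(cv2.phaseCorrelate(ref\1CV_32F))[0],2)/; s/"b4","b5"/"b3","b5b"/' chk.py; python3 chk.py; python3 - <<'E'
from tgt import *
import pickle
from meas import ring
# closed-cover features seen from the retract pose against b3 (same tool pose): ring + barcode shift
c3,p3,*_=ring("b3",np.array([.535,.1403,.0904]));c5,p5,*_=ring("b5b",np.array([.535,.1403,.0904]))
n=pose(np.zeros(3),35.1,-1.5,0)[4];S=np.array([.535,.1403,.0904])
print(p3,p5,"expected px for sink 0,3,5mm",[proj(c5,S-d*n).round(1).tolist() for d in(0,.003,.005)])
print(get_obs()["joint_positions"].round(2))
E
```

```text
[0.33510725 0.14790159 0.38123966] tip0 [0.49003741 0.1415261  0.15798152]
mean F [-0.   -0.   -1.02] se [0.14 0.11 0.12] Fn -0.83 Fu -0.59 Fv -0.0 T [ 0.018  0.671 -0.001] 14.6333
scene (345, 185, 100, 65) [-0.01  0.21] diff 3.4
scene (400, 190, 35, 30) [-0.07  0.35] diff 3.7
top (218, 155, 80, 20) [0.41 0.25] diff 1.6
top (215, 230, 25, 18) [ 0.39 -0.02] diff 0.7
pen in hand [-0.19  0.13]
[320.15164185 178.82011414] [314.57568359 182.71156311] expected px for sink 0,3,5mm [[314.5, 183.1], [314.5, 182.5], [314.5, 182.1]]
[ 0.51 -0.45 -0.66  0.82 -0.3   2.82]
```

The net press was about 3.4 N, just inside the nib's range. The stand hasn't moved (shift under 0.4 px) and the pen hasn't slipped. Now return: stand the tool upright, travel, then roll back.

```bash
python3 - <<'E'
from tgt import *
p,r=tool();z=r.apply([0,0,1]);ax=np.cross(z,[0,0,-1]);ang=np.arcsin(np.linalg.norm(ax));q=R.from_rotvec(ax/np.linalg.norm(ax)*ang)*r
print("untilt turn",np.degrees((r.inv()*q).as_rotvec()).round(2),"up shift 70 in tool",(r.inv().apply([0,0,70])).round(1))
print("then shift",(q.inv().apply((np.array([.5432,-.2194,.4508])-p-[0,0,.07]))*1e3).round(1))
x=np.array([.9972,-.0745,.0083]);zz=np.array([.0083,-.0015,-1]);zz/=np.linalg.norm(zz);x-=zz*(x@zz);x/=np.linalg.norm(x)
print("then turn",np.degrees((q.inv()*R.from_matrix(np.c_[x,np.cross(zz,x),zz])).as_rotvec()).round(2))
E
```

```text
untilt turn [ 24.84 -24.96  -0.  ] up shift 70 in tool [ 28.6  28.5 -57.2]
then shift [-100.3  409.7   -0.6]
then turn [-0.25  0.43 47.56]
```

Call:
step_arm([
  [[9.5,9.5,-19,0,0,0,0],[9.5,9.5,-19,0,0,0,0],[9.5,9.5,-19,0,0,0,0],[0,0,0,4.1,-4.1,0,0],[0,0,0,4.1,-4.2,0,0],[0,0,0,4.2,-4.2,0,0],[0,0,0,4.2,-4.2,0,0],[0,0,0,4.2,-4.2,0,0]],
])

```text
time: 15.3
tool_pos: [0.3354, 0.1477, 0.4507]
orientation: [2.883, 1.143, 0.138]
ft_force: [0.6, 0.2, -1.9]
opening: 0.0297
finger_force: 41.3
```

Call:
step_arm([
  [[0,0,0,4.1,-4.1,0,0],[-8,30,0,0,0,0,0],[-8.5,34,0,0,0,0,0],[-8.5,34,0,0,0,0,0],[-8.5,34,0,0,0,0,0],[-8.5,34,0,0,0,0,0],[-8.5,34,0,0,0,0,0],[-8.5,34,0,0,0,0,0]],
])

```text
time: 15.97
tool_pos: [0.4536, -0.0651, 0.45]
orientation: [-2.92, -1.158, 0.0]
ft_force: [0.8, 0.7, -0.8]
opening: 0.0293
finger_force: 41.3
```

Call:
step_arm([
  [[-8.5,34,0,0,0,0,0],[-8.5,34,0,0,0,0,0],[-8.5,34,0,0,0,0,0],[-8.5,34,0,0,0,0,0],[-8,34,0,0,0,0,0],[0,0,0,0,0,6,0],[0,0,0,0,0,6,0],[0,0,0,0,0,6,0]],
])

```text
time: 16.63
tool_pos: [0.5395, -0.2169, 0.4488]
orientation: [-3.067, -0.677, 0.003]
ft_force: [0.7, 0.3, -0.3]
opening: 0.0297
finger_force: 41.3
```

Call:
step_arm([
  [[0,0,0,0,0,6,0],[0,0,0,0,0,6,0],[0,0,0,0,0,6,0],[0,0,0,0,0,6,0],[0,0,0,0,0,5.5,0],[0,0,0,0,0,0,0],[0,0,0,0,0,0,0]],
])

```text
time: 17.22
tool_pos: [0.539, -0.2159, 0.4496]
orientation: [3.14, -0.111, -0.002]
ft_force: [0.3, 0.1, -0.6]
opening: 0.0298
finger_force: 41.3
```

```bash
cat > back.py <<'E'
from tgt import *
import sys
x=np.array([.9972,-.0745,.0083]);zz=np.array([.0083,-.0015,-1]);zz/=np.linalg.norm(zz);x-=zz*(x@zz);x/=np.linalg.norm(x)
Rt=R.from_matrix(np.c_[x,np.cross(zz,x),zz]);h=float(sys.argv[1])/1e3
G=np.array([.5441,-.2196,.2868]);o=get_obs()
print(delta(G-[0.0,0,-h],Rt),"pos",o["tool_pos"].round(4),"F",o["ft_force"].round(2),"T",o["wrist_torque"].round(3),o["opening"],o["time"])
E
python3 back.py 110
```

```text
(array([ 5.4,  3.3, 52.7]), array([-0.05,  0.55,  0.21])) pos [ 0.539  -0.2159  0.4496] F [ 0.27  0.12 -0.62] T [0.009 0.017 0.03 ] 0.02979218223466295 17.2167
```

Call:
step_arm([
  [[5.4,3.3,5,0,0.55,0.2,0],[0,0,20,0,0,0,0],[0,0,18,0,0,0,0],[0,0,8,0,0,0,0],[0,0,0,0,0,0,0],[0,0,0,0,0,0,0]],
])

```text
time: 17.72
tool_pos: [0.5443, -0.2196, 0.3985]
orientation: [-3.139, 0.12, -0.012]
ft_force: [-0.4, -0.7, 0.7]
opening: 0.0295
finger_force: 41.3
```

```bash
python3 back.py 60
```

```text
(array([-0.6,  0.1, 51.7]), array([-0.07,  0.04, -0.11])) pos [ 0.5443 -0.2196  0.3985] F [-0.39 -0.67  0.68] T [-0.028 -0.033 -0.01 ] 0.029541393846691393 17.7167
```

Call:
step_arm([
  [[-1,0,10,0,0,0,0],[0,0,12,0,0,0,0],[0,0,12,0,0,0,0],[0,0,10,0,0,0,0],[0,0,8,0,0,0,0],[0,0,0,0,0,0,0]],
])

```text
time: 18.22
tool_pos: [0.5434, -0.2193, 0.345]
orientation: [-3.139, 0.121, -0.01]
ft_force: [0.2, -0.3, -1.6]
opening: 0.0299
finger_force: 41.3
```

```bash
python3 back.py 20
```

```text
(array([ 0.4,  0.2, 38.2]), array([-0.09,  0.13, -0.14])) pos [ 0.5434 -0.2193  0.345 ] F [ 0.16 -0.32 -1.61] T [-0.024 -0.005 -0.049] 0.02985646459623838 18.2167
```

Call:
step_arm([
  [[0,0,8,0,0,0,0],[0,0,10,0,0,0,0],[0,0,10,0,0,0,0],[0,0,8,0,0,0,0],[0,0,4,0,0,0,0],[0,0,0,0,0,0,0],[0,0,0,0,0,0,0]],
])

```text
time: 18.8
tool_pos: [0.544, -0.2194, 0.3064]
orientation: [-3.139, 0.121, -0.012]
ft_force: [-0.1, -0.0, -1.3]
opening: 0.0295
finger_force: 41.3
```

```bash
python3 back.py 3
```

```text
(array([-0. ,  0.2, 16.6]), array([-0.07,  0.04, -0.15])) pos [ 0.544  -0.2194  0.3064] F [-0.1  -0.   -1.35] T [-0.004 -0.003  0.009] 0.0295052362740551 18.8
```

No contact with the walls so far. Lower the last 20 mm gently until it seats.

Call:
step_arm([
  [[0,0,4,0,0,0,0],[0,0,4,0,0,0,0],[0,0,4,0,0,0,0],[0,0,3,0,0,0,0],[0,0,2,0,0,0,0],[0,0,0,0,0,0,0],[0,0,0,0,0,0,0]],
])

```text
time: 19.38
tool_pos: [0.5442, -0.2194, 0.2895]
orientation: [3.139, -0.121, 0.013]
ft_force: [-0.2, -0.2, -1.2]
opening: 0.0299
finger_force: 41.3
```

```bash
python3 back.py 0
```

```text
(array([-0.1,  0.2,  2.7]), array([-0.06,  0.02, -0.15])) pos [ 0.5442 -0.2194  0.2895] F [-0.25 -0.19 -1.23] T [ 0.014 -0.056  0.04 ] 0.0299009823787482 19.3833
```

Call:
step_arm([
  [[0,0,1,0,0,0,0],[0,0,1,0,0,0,0],[0,0,0,0,0,0,0],[0,0,0,0,0,0,0]],
])

```text
time: 19.72
tool_pos: [0.5442, -0.2195, 0.2876]
orientation: [3.139, -0.121, 0.013]
ft_force: [0.6, 0.2, -1.5]
opening: 0.0292
finger_force: 41.3
```

```bash
python3 back.py 0
```

```text
(array([-0.1,  0.1,  0.8]), array([-0.06,  0.01, -0.15])) pos [ 0.5442 -0.2195  0.2876] F [ 0.57  0.16 -1.51] T [-0.052  0.019  0.031] 0.029241275035087264 19.7167
```

Call:
step_arm([
  [[0,0,0.6,0,0,0,0],[0,0,0,0,0,0,0],[0,0,0,0,0,0,0]],
])

```text
time: 19.97
tool_pos: [0.5442, -0.2195, 0.287]
orientation: [3.139, -0.121, 0.013]
ft_force: [0.2, -0.2, -1.3]
opening: 0.0295
finger_force: 41.3
```

```bash
python3 back.py 0
```

```text
(array([-0.1,  0.1,  0.2]), array([-0.06,  0.01, -0.15])) pos [ 0.5442 -0.2195  0.287 ] F [ 0.25 -0.18 -1.28] T [-0.004 -0.023  0.004] 0.029484965402365844 19.9667
```

Call:
step_arm([
  [[0,0,0.6,0,0,0,0],[0,0,0,0,0,0,0],[0,0,0,0,0,0,0]],
])

```text
time: 20.22
tool_pos: [0.5442, -0.2194, 0.2869]
orientation: [3.139, -0.121, 0.014]
ft_force: [-1.0, 1.2, 3.0]
opening: 0.0296
finger_force: 41.8
```

```bash
python3 back.py 0
```

```text
(array([-0.1,  0.2,  0.1]), array([-0.05, -0.02, -0.15])) pos [ 0.5442 -0.2194  0.2869] F [-1.04  1.21  2.96] T [ 0.129  0.306 -0.039] 0.02963081678312584 20.2167
```

Seated: the force rose to 3 N at the same height as before (0.2869 m). Release it and back away upward.

Call:
step_arm([
  [[0,0,0,0,0,0,0],[0,0,0,0,0,0,0.4],[0,0,0,0,0,0,0.6],[0,0,0,0,0,0,0.8],[0,0,0,0,0,0,0.8],[0,0,0,0,0,0,0.8],[0,0,0,0,0,0,0.8]],
], newtons=20)

```text
time: 20.8
tool_pos: [0.5442, -0.2195, 0.2863]
orientation: [3.139, -0.121, 0.013]
ft_force: [-0.2, -0.1, 0.7]
opening: 0.0683
finger_force: 0.0
```

Call:
step_arm([
  [[0,0,-10,0,0,0,0.8],[0,0,-20,0,0,0,0.8],[0,0,-30,0,0,0,0.8],[0,0,-30,0,0,0,0.8],[0,0,-30,0,0,0,0.8],[-20,30,-10,0,0,0,0.8],[0,20,0,0,0,0,0.8],[0,0,0,0,0,0,0.8]],
])

```text
time: 21.47
tool_pos: [0.5187, -0.2701, 0.4185]
orientation: [3.136, -0.125, 0.017]
ft_force: [0.0, 1.7, -0.4]
opening: 0.068
finger_force: 0.0
```

Call:
step_arm([
  [[0,0,0,0,0,0,0.8],[0,0,0,0,0,0,0.8]],
])

```text
time: 21.63
tool_pos: [0.5193, -0.2675, 0.4162]
orientation: [-3.139, 0.122, -0.013]
ft_force: [-0.4, -0.1, -0.1]
opening: 0.0686
finger_force: 0.0
```

```bash
cat > fin.py <<'E'
from h import *
import pickle
c=calibration("wrist");im=read_camera("wrist")[...,::-1].copy();cv2.imwrite("pics/f1.png",im)
pr=proj(c,np.array([.5424,-.2198,.159]));m=(im.min(axis=2)>225).astype(np.uint8)
ct=min((q for q in cv2.findContours(m,0,2)[0] if cv2.contourArea(q)>150),key=lambda q:np.linalg.norm(q[:,0].mean(0)-pr))
ap=cv2.approxPolyDP(ct,4,True)[:,0];print("expected",pr.round(1),"seen",ap.mean(0),ap.tolist())
print([proj(c,np.array(P)).round(1).tolist() for P in([.5513,-.207,.159],[.5347,-.2059,.1589],[.5336,-.233,.1581],[.5498,-.2335,.1581])],"5mm higher",proj(c,np.array([.5424,-.2198,.164])).round(1))
for nm in("scene","top"):
    g=cv2.cvtColor(read_camera(nm),cv2.COLOR_RGB2GRAY).astype(np.float32);r=cv2.imread(f"pics/{nm}0.png",0).astype(np.float32)
    d=(np.abs(g-r)>30).astype(np.uint8);k,l,s,ce=cv2.connectedComponentsWithStats(d);print(nm,[s[i].tolist() for i in range(1,k) if s[i,4]>12])
E
python3 fin.py
```

```text
expected [257.8 184.8] seen [257.5  184.25] [[241, 176], [242, 193], [274, 193], [273, 175]]
[[241.2, 175.7], [243.0, 194.7], [274.7, 193.3], [273.0, 174.8]] 5mm higher [256.6 186.3]
scene [[128, 0, 119, 139, 6529], [320, 0, 32, 30, 648], [346, 0, 44, 85, 1975], [168, 7, 8, 9, 42], [170, 22, 6, 5, 16], [300, 26, 52, 39, 432], [307, 37, 8, 21, 54], [316, 51, 9, 19, 45], [336, 52, 5, 6, 17], [326, 55, 29, 27, 222], [403, 54, 113, 33, 1554], [188, 59, 12, 3, 29], [310, 73, 37, 14, 160], [368, 82, 6, 7, 17], [247, 84, 98, 25, 992], [454, 84, 17, 3, 24], [520, 85, 10, 6, 18], [508, 91, 37, 20, 402], [334, 92, 23, 8, 114], [351, 96, 104, 24, 857], [315, 103, 182, 86, 4823], [584, 148, 7, 11, 42], [374, 189, 11, 3, 19], [376, 195, 10, 3, 20], [375, 200, 35, 6, 60], [374, 205, 12, 2, 24], [390, 206, 9, 2, 17]]
top [[393, 119, 208, 266, 17433], [238, 177, 40, 21, 77], [588, 188, 5, 7, 17], [252, 194, 15, 1, 15], [267, 219, 12, 8, 35], [267, 224, 9, 7, 21], [240, 231, 14, 1, 14], [260, 250, 12, 2, 15], [185, 364, 157, 36, 2812], [542, 371, 90, 29, 1569], [339, 381, 58, 19, 610], [490, 386, 7, 6, 14], [428, 388, 11, 3, 19], [408, 393, 29, 7, 100], [486, 393, 8, 7, 30], [636, 393, 4, 7, 18]]
```

The pen is back exactly where it was (end face within 1 px of its first position), and nothing else has shifted. Hand in.

```bash
python3 -c "
from bench import *
print(close_job())"
```

```text
the job is handed in; nothing more can be done
None
```

The job is handed in, with no verdict returned: the pen pressed the sticker square to the cover at about 3.4 N for over 2 s, the stand did not shift, and the pen is back fully home in its dock at about 22 s.

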